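# Add the next crosswise layer to the packing crib

## Robot

A 6-joint arm with a two-finger parallel gripper is mounted at the origin on the work surface. World frame = base frame: x ahead of the robot, y to its left, z up, the work surface at z = 0. Lengths are in mm, angles in rad, forces in N, time in s.
With the tool pointing down it reaches from about 275 to 825 mm from the base axis. Payload 5.2 kg.
Tool frame: the origin (TCP) lies at the very end of the fingers, on their centre line; the grasp point (between the pads) lies 19 mm behind it; z points along the fingers, y is the direction in which the jaws open and shut (so a half turn about z gives the same grasp; the last joint's range is limited). The gripper opens to 93 mm and grips with 3 to 60 N. Pads are 15 mm wide; open, the fingers measure 128 mm over their backs; the gripper's body (75 mm by 188 mm) begins 65 mm behind the grasp point.
Start: joints at [-1.526, 0.259, 1.535, -0, 1.348, -0.203], TCP at [134.92, -533.199, 218.653] pointing down, gripper open.
Joint ranges: [-3.14, 3.14], [-0.91, 2.08], [0.19, 2.58], [-1.22, 4.36], [0.22, 2.71], [-3.12, 3.12]. Speed limits (rad/s): [2.57, 2.57, 3.14, 3.14, 3.14, 3.14].

## Interface

Orientations are given as [roll, pitch, yaw] about the fixed x, y, z axes, in that order (R = Rz(yaw) Ry(pitch) Rx(roll)).
In Python, from bench import robot gives the robot as it stands. The module is installed in compiled form; this text tells all that it offers. Calls block until the motion is done:
- robot.move_ptp(position, orientation): joint-space move of the TCP to a pose.
- robot.move_linear(position, ori=None, speed=150, f_stop=None): straight line of the TCP; ori=None keeps the orientation; speed is the mean speed in mm/s. With f_stop (N) it stops when the force on the tool has changed by that much, and returns True; else False.
- robot.move_j(angles): joint-space move.
- robot.move_gripper(opening): opening from 0.0 (shut) to 1.0 (fully open); the grip force is fixed at half the most; returns when the fingers have stopped.
- robot.sleep(seconds).
- robot.inverse_kinematics(position, orientation): joint angles nearest the present ones, or None.
- robot.get_image(name): name is "side" or "top"; returns a dict with "img" (420x560x3 uint8, blue, green, red), "fovy" (degrees; the focal length in pixels is half the picture's height over the tangent of half this angle, whatever the lens; pixels are square), "cx", "cy" (the principal point, pixels), "k1" (the pictures are not rectified: a ray, as slopes to the right and down, at radius r is drawn at 1 + k1 r^2 times it, then the intrinsics apply), "eye" and "orientation" of the camera in the world. Camera axes: x right, y down, z forward; pixel columns grow to the right and rows downward; lengths in mm; the calibration is good to about 2 mm. A picture is of the moment at which its call begins. There is no depth.
A pose or a line that the arm cannot do raises robot.MotionError and nothing moves.
- robot.hand_in(): hands the job in, once; it reports no verdict.
Readings, each from a call of its own:
- robot.current_t(): time.
- robot.current_qpos(): joint angles.
- robot.current_joint_vel(): joint speeds.
- robot.current_joint_efforts(): joint torques, N m.
- robot.current_tcp_pos(): TCP position.
- robot.current_eef_rot(): TCP orientation.
- robot.current_contact_force(): force on the tool from outside, world axes, zero at the start.
- robot.current_ft_torque(): the same for the moment, N m.
- robot.current_gripper_width(): opening from 0.0 (shut) to 1.0 (fully open).
Only numpy, scipy, OpenCV 4.12 (cv2) and the standard library are available. Lean on these libraries where they do the work, as an engineer would, in place of code of your own. Each camera call takes 0.05 s, during which the arm holds its last target. There are 200 camera calls.

## Task

The pine crib on the packing bench, which will hold a parcel up for strapping, needs its third layer. Lay the two loose full-length slats flat on top of it, crosswise to the slats now uppermost: one straight above each slat of the bottom layer, with the ends level with the ends of the slat below. Leave the short offcut where it lies.

Things in the scene. Friction and masses are not known exactly. Their poses are not given: they have to be found in the camera images.
- slat_a: Loose straight slat of plain pine, 160 long x 28 wide x 22 high mm, about 55 g, lying flat on the bench. Origin at the centre of the wood (11 mm above its underside); x along its length, y across its width, z up.
- slat_b: The other full-length slat, alike. Loose straight slat of plain pine, 160 long x 28 wide x 22 high mm, about 55 g, lying flat on the bench. Origin at the centre of the wood (11 mm above its underside); x along its length, y across its width, z up.
- crib: Crib fixed on the bench, turned differently each time: plywood board 180 x 180 x 9 mm and two nailed layers of slats like the loose ones. Bottom two: along x, at y = +55 and -55 mm. Uppermost two: along y, at x = +55 and -55 mm, tops 53 mm above the bench. Origin under the board's centre, z up. A third-layer slat: along x, centre at x = 0, y = +55 or -55 mm, 64 mm up; either slat on either side.
- offcut: Short offcut of the same pine, 85 x 28 x 22 mm, lying flat on the bench in a row with the two loose slats: not to be used. Origin at its centre; x along its length, z up.

How it is judged (in metres and radians):
At the end, for the whole second after the job is handed in: Both full-length slats lie flat and at rest on the crib's uppermost slats, one over each bottom slat: centre within 15 mm sideways and 20 mm lengthwise of straight above it, 64 mm (6 mm either way) up, direction within 0.19 rad (about 11 degrees) of the bottom slats' (((y of slat_a in the frame of crib between 0.04 and 0.07 m and x of slat_a in the frame of crib between -0.02 and 0.02 m and z of slat_a in the frame of crib between 0.058 and 0.07 m and angle between the x axis of each of slat_a, slat_b and the x axis of crib, either way round below 0.19 rad and linear speed of each of slat_a, slat_b below 0.02 m/s and y of slat_b in the frame of crib between -0.07 and -0.04 m and x of slat_b in the frame of crib between -0.02 and 0.02 m and z of slat_b in the frame of crib between 0.058 and 0.07 m) or (y of slat_a in the frame of crib between -0.07 and -0.04 m and x of slat_a in the frame of crib between -0.02 and 0.02 m and z of slat_a in the frame of crib between 0.058 and 0.07 m and angle between the x axis of each of slat_a, slat_b and the x axis of crib, either way round below 0.19 rad and linear speed of each of slat_a, slat_b below 0.02 m/s and y of slat_b in the frame of crib between 0.04 and 0.07 m and x of slat_b in the frame of crib between -0.02 and 0.02 m and z of slat_b in the frame of crib between 0.058 and 0.07 m))); the robot touches nothing.
It fails at once if the short offcut is moved more than 25 mm (distance of offcut from where it was at the start of the episode above 0.025 m).
It also fails if it takes over 58 s, if anything falls off the work surface, if the arm or the gripper's body presses on something with over 40 N, if the wrist force passes 120 N, or if a joint passes its speed limit or range.

## Working session

There is one attempt and no reset: what is moved stays moved. The work goes in short steps, each a Python script; the robot and the scene stay as the last script left them, time stands still between calls to the robot, and variables do not carry over. Pictures are saved under pics/ and viewed, about 8 in all and at most 12, crops included, and the job is handed in when it is done.

```bash
mkdir -p pics && python3 - <<'E'
from bench import robot
import cv2
for n in("top","side"):
    d=robot.get_image(n); cv2.imwrite(f"pics/{n}0.png",d["img"]); print(n,{k:v for k,v in d.items() if k!="img"})
print(robot.current_t(),robot.current_eef_rot())
E
```

```text
top {'fovy': 44.36979048386999, 'cx': 277.0993465350926, 'cy': 215.60201654801767, 'k1': -0.15561968476600932, 'eye': array([392.6533423 , -47.24951066, 956.77429366]), 'orientation': array([-3.0329235 , -0.00851255, -1.56406156])}
side {'fovy': 57.650850094076475, 'cx': 278.4549599046185, 'cy': 201.03660389586915, 'k1': -0.06126190238264571, 'eye': array([ 358.31421797, -541.75107895,  452.87643098]), 'orientation': array([-2.24941936,  0.00891455, -0.27240339])}
0.1 [-3.13993831e+00 -3.36686525e-04  2.47767331e-01]
```

View pics/top0.png

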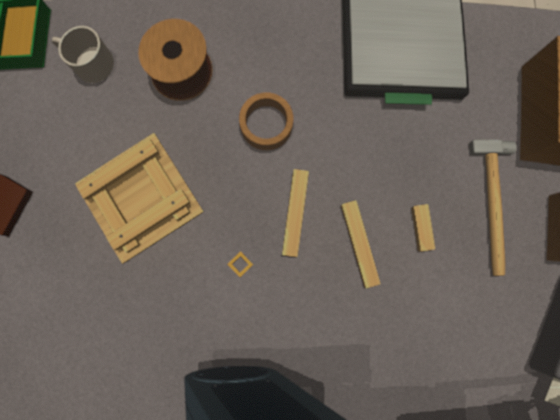

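View pics/side0.png

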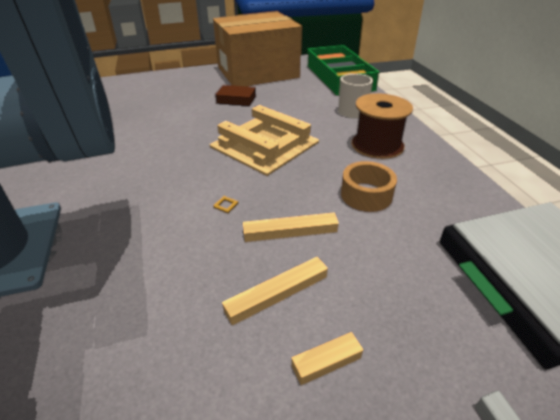

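The top view shows the crib at about (139,198) px. The two long slats are at (296,213) and (361,244), and the offcut is at (424,228). The side view agrees. Next I'll rectify the top view onto known height planes.

```bash
cat > h.py <<'E'
import numpy as np, cv2
from scipy.spatial.transform import Rotation as R
def cam(d):
    f=d["img"].shape[0]/2/np.tan(np.radians(d["fovy"])/2)
    return np.array([[f,0,d["cx"]],[0,f,d["cy"]],[0,0,1]]), np.array([d["k1"],0,0,0,0.]), R.from_euler("xyz",d["orientation"]).as_matrix()
def project(d,P):
    K,D,M=cam(d); T=M.T
    return cv2.projectPoints(np.float64(P).reshape(-1,1,3),cv2.Rodrigues(T)[0],-T@d["eye"],K,D)[0].reshape(-1,2)
def unproject(d,uv,z):
    K,D,M=cam(d); n=cv2.undistortPointsIter(np.float64(uv).reshape(-1,1,2),K,D,None,None,(3,50,1e-9)).reshape(-1,2)
    r=np.c_[n,np.ones(len(n))]@M.T
    return d["eye"]+r*((z-d["eye"][2])/r[:,2])[:,None]
def rectify(d,c,z,half=130,s=2):   # image: right = -y, up = +x (same as top view)
    g=np.arange(-half*s,half*s)/s
    X,Y=np.meshgrid(c[0]-g,c[1]-g,indexing="ij")
    uv=project(d,np.stack([X,Y,np.full_like(X,z)],-1)).reshape(*X.shape,2).astype(np.float32)
    return cv2.remap(d["img"],uv[...,0],uv[...,1],cv2.INTER_LINEAR)
E
python3 - <<'E'
from h import *
from bench import robot
d=robot.get_image("top"); np.savez("top.npz",**d)
hsv=cv2.cvtColor(d["img"],cv2.COLOR_BGR2HSV)
m=cv2.inRange(hsv,(12,70,120),(32,255,255))
n,l,st,c=cv2.connectedComponentsWithStats(m)
for i in range(1,n):
    if st[i,4]<150: continue
    uv=np.argwhere(l==i)[:,::-1]
    hull=cv2.convexHull(uv.astype(np.float32)).reshape(-1,2)
    P=unproject(d,hull,22)[:,:2].astype(np.float32)
    print(c[i].round(),st[i,4],cv2.minAreaRect(P))
c=unproject(d,[[139,198]],53)[0]; print("crib",c)
a=rectify(d,c,53);b=rectify(d,c,9)
o=np.hstack([cv2.resize(a,(400,400)),cv2.resize(b,(400,400))]); cv2.imwrite("pics/rect.png",o)
E
```

```text
[18. 31.] 1318 ((870.1673583984375, 475.5749206542969), (64.03900146484375, 105.96322631835938), 89.9874496459961)
[172.  50.] 3084 ((817.9791259765625, 152.60194396972656), (132.2415771484375, 132.05184936523438), 89.4826889038086)
[266. 118.] 884 ((680.1182250976562, -32.41447448730469), (99.46854400634766, 101.4529037475586), 0.46192672848701477)
[138. 197.] 8066 ((527.6924438476562, 204.57334899902344), (179.26931762695312, 180.2469024658203), 33.29865646362305)
[496. 215.] 1398 ((502.23809814453125, -469.2666931152344), (232.9401397705078, 24.016719818115234), 1.5498496294021606)
[295. 213.] 1416 ((501.75604248046875, -87.62445068359375), (29.9279842376709, 160.6578369140625), 82.55583953857422)
[361. 244.] 1395 ((444.45440673828125, -207.9598388671875), (161.64698791503906, 29.28693199157715), 15.954705238342285)
[424. 227.] 702 ((475.5511779785156, -327.0762023925781), (85.92888641357422, 29.106233596801758), 7.626580715179443)
[240. 264.] 282 ((406.4826354980469, 12.522991180419922), (34.648433685302734, 35.818485260009766), 45.590576171875)
crib [521.08749751 192.9746374   53.        ]
```

View pics/rect.png

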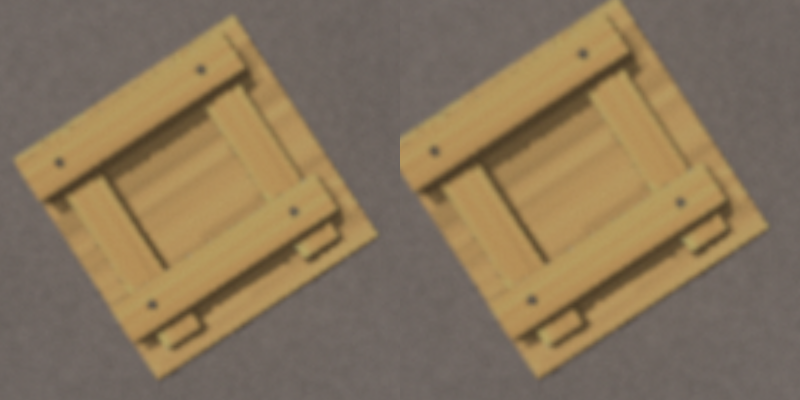

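Every slat measures about 160 x 29 mm and the offcut 86 x 29 mm, which fits. The crib's four nails (left pane: (201,69), (59,162), (294,211), (152,304)) form a 110 x 110 mm square. That puts its centre at (529.9, 208.2) and its x axis at 33.2°. The board outline, corrected to z = 9, agrees with this.

```bash
cat >> h.py <<'E'
C=np.array([529.9,208.2]); TH=np.radians(33.2); N=np.array([-np.sin(TH),np.cos(TH)])
def pick_place(robot,p,ang,side):
    o=[np.pi,0,np.radians(ang)]; q=C+side*55*N; ot=[np.pi,0,TH]
    robot.move_gripper(0.6)
    robot.move_ptp([*p,110],o)
    print("pick stop",robot.move_linear([*p,3],f_stop=10,speed=120),robot.current_tcp_pos())
    robot.move_gripper(0.0); print("width",robot.current_gripper_width()*93)
    robot.move_linear([*p,130],speed=200)
    robot.move_ptp([*q,120],ot); robot.move_linear([*q,68],speed=150)
    print("width",robot.current_gripper_width()*93,"place stop",robot.move_linear([*q,54],f_stop=4,speed=30),robot.current_tcp_pos())
    robot.move_gripper(0.55)
    robot.move_linear([*q,140],speed=150); print("t",robot.current_t())
E
python3 - <<'E'
from h import *
from bench import robot
pick_place(robot,[501.5,-87.6],-7.44,-1)
d=robot.get_image("top"); cv2.imwrite("pics/top1.png",d["img"])
E
```

```text
pick stop False [502.03952905 -87.91256859   3.56690294]
width 27.70291934238903
width 27.9017244684029 place stop True [560.42739874 162.21263998  55.98388997]
t 8.7
```

View pics/top1.png

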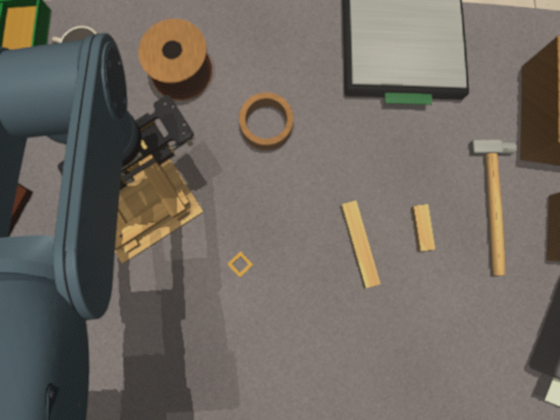

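The arm hides the crib in this view. The second slat and the offcut haven't moved, and the slat touched down at the expected height. I'll place the second slat, clear the arm, and then check.

```bash
python3 - <<'E'
from h import *
from bench import robot
pick_place(robot,[444.4,-207.9],15.95,1)
robot.move_j([-1.526,.259,1.535,0,1.348,-.203])
d=robot.get_image("top"); s=robot.get_image("side")
r=rectify(d,C,75)
# overlay expected top outlines, z=75
E_=np.array([np.cos(TH),np.sin(TH)])
for side in(1,-1):
    P=[C+side*55*N+a*80*E_+b*14*N for a,b in((1,1),(1,-1),(-1,-1),(-1,1))]
    px=np.int32([[260-(p[1]-C[1])*2,260-(p[0]-C[0])*2] for p in P]); cv2.polylines(r,[px],True,(0,0,255),1)
cv2.imwrite("pics/chk.png",r)
cv2.imwrite("pics/chks.png",cv2.resize(s["img"][80:260,150:400],None,fx=2.5,fy=2.5))
hsv=cv2.cvtColor(d["img"],cv2.COLOR_BGR2HSV); m=cv2.inRange(hsv,(12,70,120),(32,255,255))
n,l,st,c=cv2.connectedComponentsWithStats(m)
print([c[i].round(1) for i in range(1,n) if st[i,4]>150],robot.current_t())
E
```

```text
pick stop False [ 444.93548506 -208.10796837    3.51743224]
width 27.562086484351557
width 27.643320043491567 place stop True [500.19733731 254.31813277  56.00879992]
t 16.9
[array([18.4, 30.8]), array([171.6,  49.6]), array([265.6, 117.6]), array([137.3, 195.2]), array([496.4, 215.4]), array([424.3, 227.1]), array([239.6, 263.9])] 20.0583
```

View pics/chk.png

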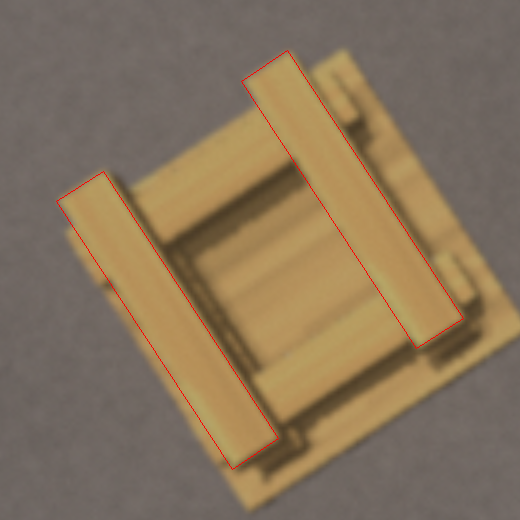

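View pics/chks.png

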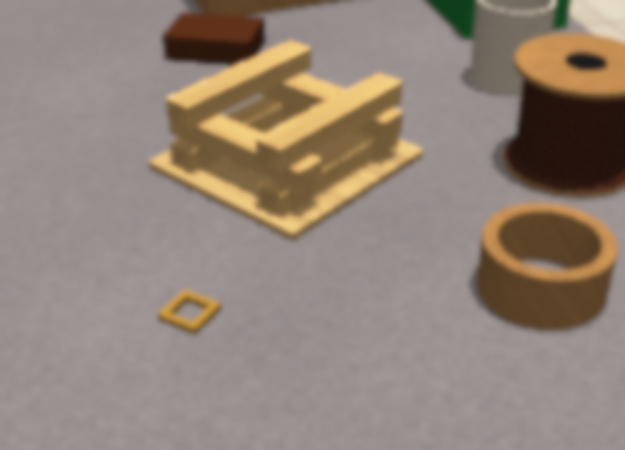

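Both slats fill the predicted outlines to within about 1–2 mm, with ends at (265,65)/(440,333) and (80,187)/(255,453). The side view shows them lying flat across the crib, and the offcut is still at (424,227).

```bash
python3 -c "
from bench import robot
robot.hand_in(); print(robot.current_t())"
```

```text
the job is handed in; nothing more can be done
the job is handed in; nothing more can be done
```

I laid both full-length slats across the crib, one straight above each bottom slat, and handed the job in at about 20 s of the 58 s allowed.

- **Position:** in the final top view both slats match their target outlines to about 1–2 mm, with the ends level and the direction right.
- **Height:** both touched down at the expected height. The side view shows them lying flat.
- **Offcut:** its centre is at the same pixel position as at the start, so it has not moved.
- **Arm:** it is back at its start pose, touching nothing.

No check failed or disagreed. One gap: after the first slat the arm hid the crib from the top camera, so I checked both placings only at the end.

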